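# Unplug a filter cartridge from a gas quick coupling and park it

## Robot

A 6-joint arm with a two-finger parallel gripper is mounted at the origin on the work surface. World frame = base frame: x ahead of the robot, y to its left, z up, the work surface at z = 0. Lengths are in m, angles in degrees, forces in N, time in s.
With the tool pointing down it reaches from about 0.425 to 1.125 m from the base axis. Payload 14.9 kg.
Tool frame: the origin (TCP) lies midway between the tips of the shut fingers; the grasp point (between the pads) lies 19 mm behind it; z points along the fingers, y is the line along which they close (so a half turn about z gives the same grasp; the last joint's range is limited). The gripper opens to 91 mm and grips with 3 to 60 N. Pads are 32 mm wide; open, the fingers measure 118 mm over their backs; the gripper's body (76 mm by 178 mm) begins 60 mm behind the grasp point.
Start: joints at [-74.616, 21.709, 99.362, -0, 58.929, -1.908], TCP at [0.208, -0.668, 0.214] pointing down, gripper open.
Joint ranges: [-158.91, 158.91], [-42.39, 125.64], [0.06, 152.35], [-60.88, 240.88], [17.5, 164.5], [-176.32, 176.32]. Speed limits (degrees/s): [108.29, 108.29, 136.94, 180, 180, 180].

## Interface

Orientations are given as a 3x3 rotation matrix whose columns are the frame's x, y, z axes.
In Python, from bench import ctrl, viewer gives the robot as it stands.
- The arm moves only by the tool send_rows, never from a script. Its argument "targets" is a list of rows, each a list of 7 numbers: the shift along the tool's x, y, z in mm, then the turn, a rotation vector about the tool's x, y, z in degrees, then the opening, from 0 (shut) to 1 (fully open). A call has 1 to 12 rows; each row shifts and turns the commanded pose from where the row before left it, along the tool's axes as they then stand; what a row does not reach is not made up. A row lasts 1/10 s, in which the tool goes at most 50 mm and 8.59 degrees, less where a joint would pass 70% of its speed; a pose out of reach is approached as far as the arm can. A call with a gripper value outside its range is refused whole. The fingers move at their own pace and stop on an object; "grip_force" is the grip in N (left out, the last holds). Time passes only in rows, so rows that do not move let the fingers close. It gives the time, the measured TCP pose, the force, the opening and the grip force at its end, in the units of the state.
- ctrl.read_state(): the state, without advancing time (a new reading comes with each control period).
- viewer.get_image(name): name is "scene" or "side" or "wrist"; returns (picture, depth): 480x640x3 uint8, red, green, blue; 480x640 float32, m along the optical axis (not along the pixel's ray), 0 where there is no reading.
- viewer.camera_model(name): a dict with "K" (3x3 intrinsics, pixels), "dist" ([k1, k2, p1, p2, k3] as OpenCV has them; the pictures are not rectified), "R" (3x3) and "t" (3): a world point X has camera coordinates R X + t. Camera axes: x right, y down, z forward; pixel columns grow to the right and rows downward; lengths in m; the calibration is good to about 2 mm. A picture is of the moment at which its call begins: read the wrist's pose just before it. camera_model takes no time and is no camera call; for the wrist camera it gives the pose at the moment of the call.
- ctrl.close_job(): hands the job in; it is judged then, once.
The state is a dict: "clock": time; "q": joint angles; "joint_vel": joint speeds; "tau": joint torques, N m; "ee_pos": TCP position; "tcp_rot": TCP orientation; "contact_force": force on the tool from outside, world axes, zero at the start; "wrist_torque": the same for the moment, N m; "grip_width": finger opening in m; "grip_force": force on a finger pad.
Only numpy, scipy, OpenCV 4.12 (cv2) and the standard library are available. Lean on these libraries where they do the work, as an engineer would, in place of code of your own. Each camera call takes 0.05 s, during which the arm holds its last target. There are 200 camera calls.

## Task

Take the filter cartridge off the quick coupling: push the sprung sleeve down gently until the cartridge pops up, never pushing with more than 20 N, then pull the cartridge straight up and out so that the sleeve snaps back up. Lower the cartridge gently into the hole of the parking stand, with no more than 25 N, until its shoulder sits fully home on the stand, let go of it, and leave the other things on the bench where they are.

Things in the scene. Friction and masses are not known exactly. Their poses are not given: they have to be found in the camera images.
- coupling: fixed cream block 120 x 100 x 50 mm with an upright quick coupling on its middle. Origin: centre of its underside, on the coupling's axis; z up. A fixed steel core tube, 28 mm diameter, reaches to 84 mm above the origin; its bore is 16 mm. A hidden catch, moved by the sleeve, locks the cartridge's nipple in it. Delicate: never push coupling or sleeve with more than 20 N.
- sleeve (a joint): downward travel of the sprung brass sleeve, m: 0 = fully up (locked); spring 10 N at 0, plus 0.5 N per mm. The catch lets go somewhere from 1.5 to 8 mm, unknown each time; the cartridge then pops up 8 mm. The end of the travel comes 0.3 to 2 mm later. The catch then rubs on the raised nipple (5 to 20 N to pull out), keeping the sleeve partly down until the nipple is out; then it snaps up.
- sleeve_top (a point): centre of the top face of the sleeve's flange, moves with the sleeve: a ring of 56 mm outer, 29 mm inner diameter, 6 mm thick, over a barrel of 44 mm diameter. Sleeve up: 86 mm above the coupling's origin. The cartridge stands up through its middle; the ring can be pressed down with fingertips on both sides of the cartridge.
- cartridge_mid (a point): centre of the white plastic filter barrel, the part to hold: an upright cylinder, 28 mm diameter, 32 mm high, z up along its axis; 50 to 120 g. Below it a steel nipple, 14 mm diameter, reaches 34 mm down, with a groove and a chamfered end. Locked, this point lies 104 mm above the coupling's origin; popped up, 112 mm.
- cartridge_shoulder (a point): centre of the flat underside (shoulder) of the filter barrel, 16 mm below cartridge_mid; it rests on the stand's top when the cartridge is parked.
- stand_hole0 (a point): centre of the mouth of the parking stand's hole, on the stand's top face: a fixed grey block 75 x 75 x 50 mm high, with one chamfered upright hole of 15.5 mm diameter, 40 mm deep. Never drive the cartridge into it with more than 25 N.
- beaker: glass beaker, 64 mm wide, 85 mm high, loose, bystander; origin at the centre of its underside
- bottle: amber bottle, 56 mm wide, 120 mm high, loose, bystander; origin at the centre of its underside
- carton: small carton 70 x 50 x 45 mm, loose, bystander; origin at the centre of its underside

How it is judged (in metres and radians):
On the way, in this order (a step that is already met when the one before it is completed fails the run):
1. the sleeve has been pushed down and the cartridge has popped up (z of cartridge_mid in the frame of coupling above 0.109 m and value of joint sleeve above 0.001 m), for 0.1 s.
2. the cartridge is out of the coupling and the sleeve has snapped fully up (z of cartridge_mid in the frame of coupling above 0.135 m and value of joint sleeve below 0.001 m), for 0.1 s.
At the end, for the whole second after the job is handed in: The sleeve is fully up (within 1 mm); the cartridge stands upright (within 0.06 rad) and still in the stand's hole with its shoulder's centre within 3 mm of the hole mouth's centre (value of joint sleeve below 0.001 m and distance between cartridge_shoulder and stand_hole0 below 0.003 m and angle between cartridge_mid's own z axis and vertical below 0.06 rad and linear speed of cartridge below 0.01 m/s); the robot touches nothing.
It fails at once if the coupling or its sleeve is pushed with more than 20 N (contact force between coupling and the fingers above 20 N or contact force between coupling and the arm above 20 N).
It fails at once if the cartridge is driven into the stand with more than 25 N (contact force between cartridge and stand above 25 N).
It fails at once if a bystander is moved more than 15 mm (distance of any of beaker, bottle, carton from where it was at the start of the episode above 0.015 m).
It also fails if it takes over 64 s, if anything falls off the work surface, if the arm or the gripper's body presses on something with over 40 N, if the wrist force passes 120 N, or if a joint passes its speed limit or range.

## Working session

There is one attempt and no reset: what is moved stays moved. The work goes in short steps, Python scripts to look and compute and a tool call to move; the robot and the scene stay as the last step left them, time stands still between calls to the robot, and variables do not carry over. Pictures are saved under pics/ and viewed, at most 10 in all, crops included, and the job is handed in when it is done.

Besides the shell and the picture viewer there is one more tool, called after "Emit:" as a command line: name --pt "numbers of a row" for each row, then --argument value for the rest. send_rows: Moves the arm, as the interface text tells. Its arguments: {"type":"object","properties":{"targets":{"type":"array","items":{"type":"array","items":{"type":"number"}}},"grip_force":{"type":"number"}},"required":["targets"]}

```bash
mkdir -p pics
python3 - <<'E'
from bench import ctrl, viewer
import cv2,numpy as np
s=ctrl.read_state();print(s['clock'],s['ee_pos'],s['tcp_rot'],s['contact_force'],s['grip_width'])
for n in("scene","side"):
    p,d=viewer.get_image(n);cv2.imwrite(f"pics/{n}0.png",p[:,:,::-1]);np.save(f"pics/{n}0.npy",d)
    m=viewer.camera_model(n);print(n,-np.array(m['R']).T@m['t'],np.round(m['R'],2).tolist(),m['dist'])
E
```

```text
0.0 [ 0.20796613 -0.66796549  0.21327544] [[ 9.54792628e-01  2.97272492e-01 -3.20487183e-04]
 [ 2.97272664e-01 -9.54792014e-01  1.08336084e-03]
 [ 1.60547723e-05 -1.12965702e-03 -9.99999362e-01]] [ 0.23957473 -0.93039122 -1.23836271] 0.09144718690994381
scene [1.10982516 0.35985364 0.75325033] [[-0.54, 0.84, -0.0], [0.61, 0.39, -0.7], [-0.58, -0.38, -0.72]] [-0.0634865  0.         0.         0.         0.       ]
side [ 0.32519722 -0.60576419  0.84721312] [[0.92, -0.39, 0.0], [-0.29, -0.69, -0.67], [0.26, 0.62, -0.74]] [0.06407393 0.         0.         0.         0.        ]
```

View pics/scene0.png

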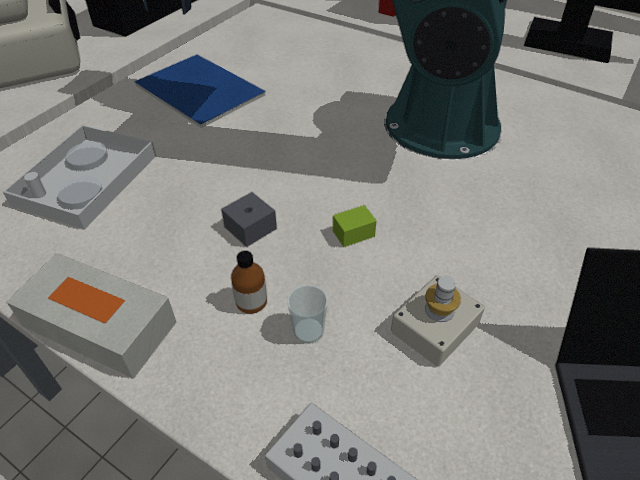

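View pics/side0.png

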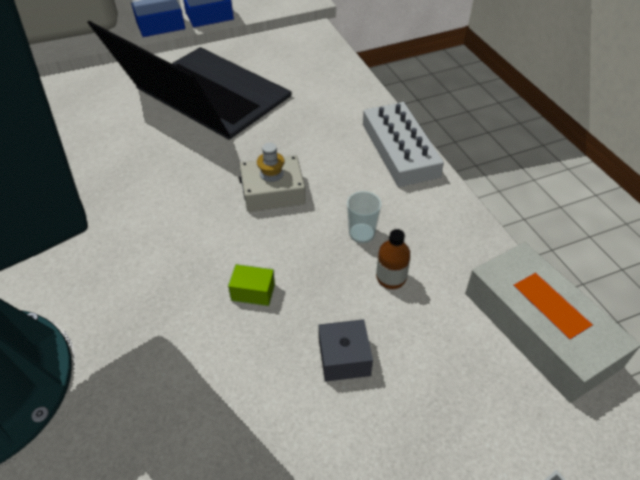

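The scene view shows the coupling near (440,310), with the cartridge top near (446,283), and the stand hole near (249,210). In the side view the cartridge top is near (270,148) and the hole near (345,342). I'll enlarge these next.

```bash
cat > h.py <<'E'
import cv2,numpy as np
from bench import ctrl,viewer
def ray(n,uv,m=None):
    m=m or viewer.camera_model(n);R=np.array(m['R']);t=np.array(m['t'])
    p=cv2.undistortPoints(np.array([[uv]],float),np.array(m['K']),np.array(m['dist']))[0,0]
    return -R.T@t, R.T@np.array([p[0],p[1],1])
def atz(n,uv,z,m=None):
    c,d=ray(n,uv,m);return c+d*(z-c[2])/d[2]
def proj(m,X):
    return cv2.projectPoints(np.array(X,float).reshape(-1,3),cv2.Rodrigues(np.array(m['R']))[0],np.array(m['t'],float),np.array(m['K']),np.array(m['dist']))[0][:,0]
E
python3 - <<'E'
import cv2,numpy as np
o=[]
for n,c in(("scene",(390,265)),("scene",(215,185)),("side",(230,138)),("side",(310,312))):
    p=cv2.imread(f"pics/{n}0.png")[c[1]:c[1]+75,c[0]:c[0]+100]
    p=cv2.resize(p,None,fx=4,fy=4,interpolation=cv2.INTER_CUBIC);o.append(p)
cv2.imwrite("pics/m.png",np.vstack([np.hstack(o[:2]),np.hstack(o[2:])]))
E
```

```text
(no output)
```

View pics/m.png

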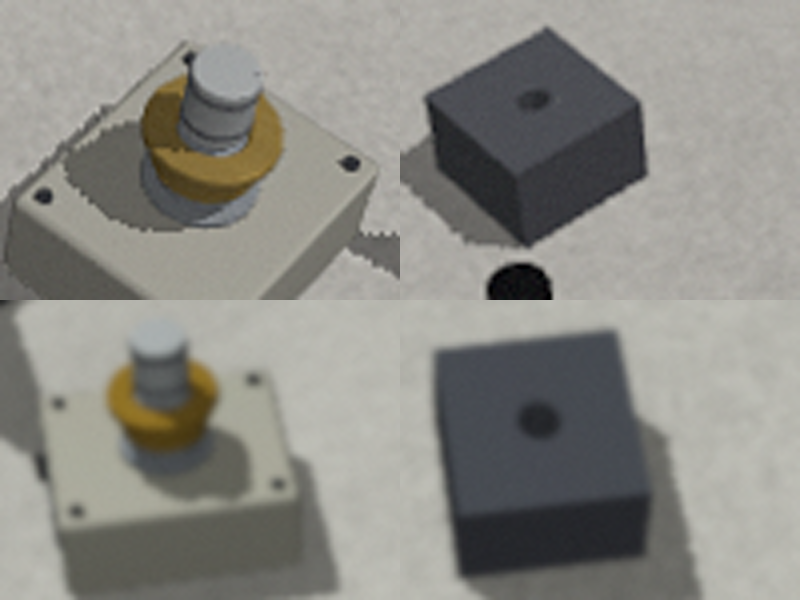

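The crops put the cartridge top centre at (446.5,283.5) in the scene view and (269.3,147.3) in the side view. The hole is at (248.4,209.6) and (345,342).

Run:
```python
from h import *
np.set_printoptions(precision=4,suppress=True)
print("cart",atz("scene",(446.5,283.5),.12),atz("side",(269.3,147.3),.12))
print("hole",atz("scene",(248.4,209.6),.05),atz("side",(345,342),.05))
print("bolts sc",[atz("scene",(390+x/4,265+y/4),.05) for x,y in((190,58),(350,163),(43,197))])
print("bolts sd",[atz("side",(230+x/4,138+y/4),.05) for x,y in((57,103),(253,78),(278,184),(76,211))])
print("stand sd",[atz("side",(310+x/4,312+y/4),.05) for x,y in((36,50),(216,31),(248,194),(57,215))])
print("bottle", atz("side",(397,236),.12),atz("scene",(245,258),.12),"beaker",atz("side",(364,203),.085),"carton",atz("side",(253,275),.045))
```

```text
cart [0.5712 0.2387 0.12  ] [0.5672 0.2343 0.12  ]
hole [ 0.5461 -0.1694  0.05  ] [ 0.5443 -0.1752  0.05  ]
bolts sc [array([0.5118, 0.2088, 0.05  ]), array([0.5279, 0.2871, 0.05  ]), array([0.6101, 0.1889, 0.05  ])]
bolts sd [array([0.5261, 0.2859, 0.05  ]), array([0.6254, 0.2655, 0.05  ]), array([0.6085, 0.1866, 0.05  ]), array([0.5105, 0.2068, 0.05  ])]
stand sd [array([ 0.519 , -0.1298,  0.05  ]), array([ 0.5895, -0.1496,  0.05  ]), array([ 0.5691, -0.2205,  0.05  ]), array([ 0.4983, -0.2006,  0.05  ])]
bottle [ 0.6877 -0.0623  0.12  ] [ 0.6943 -0.0516  0.12  ] beaker [0.6869 0.059  0.085 ] carton [0.4535 0.0101 0.045 ]
```

Emit:
send_rows --pt "20 -15 0 0 0 0 1" --pt "39 -29.5 0 0 0 0 1" --pt "39 -29.5 0 0 0 0 1" --pt "39 -29.5 0 0 0 0 1" --pt "39 -29.5 0 0 0 0 1" --pt "39 -29.5 0 0 0 0 1" --pt "39 -29.5 0 0 0 0 1" --pt "39 -29.5 0 0 0 0 1" --pt "39 -29.5 0 0 0 0 1" --pt "39 -29.5 0 0 0 0 1" --pt "39 -29.5 0 0 0 0 1" --pt "39 -29.5 0 0 0 0 1"

```text
clock: 1.3
ee_pos: [0.5366, -0.2088, 0.2139]
tcp_rot: [[0.955, 0.297, -0.0], [0.297, -0.955, 0.0], [-0.0, -0.0, -1.0]]
contact_force: [0.0, -0.5, 0.2]
grip_width: 0.0913
grip_force: 0.0
```

Emit:
send_rows --pt "20 -16 0 0 0 0 1" --pt "0 0 0 0 0 0 1" --pt "0 0 0 0 0 0 1"

```text
clock: 1.6
ee_pos: [0.5501, -0.1892, 0.2136]
tcp_rot: [[0.954, 0.298, -0.001], [0.298, -0.954, 0.0], [-0.001, -0.0, -1.0]]
contact_force: [-0.6, -0.5, -0.2]
grip_width: 0.0913
grip_force: 0.0
```

Run:
```python
from h import *
np.set_printoptions(precision=4,suppress=True)
s=ctrl.read_state();print(s['clock'],s['ee_pos'],s['q'],s['contact_force'])
m=viewer.camera_model("wrist");p,d=viewer.get_image("wrist");cv2.imwrite("pics/w1.png",p[:,:,::-1])
R=np.array(m['R']);print(-R.T@m['t'],R.tolist(),proj(m,[.5453,-.172,.05]))
import json;json.dump({k:np.array(v).tolist() for k,v in m.items()},open("pics/w1.json","w"))
```

```text
1.6 [ 0.5501 -0.1892  0.2136] [-21.2694  11.2079 113.2758  -0.0069  55.5544  51.3718] [-0.6313 -0.5031 -0.1633]
[ 0.6286 -0.1634  0.3842] [[0.2994267314864857, -0.9541188549842112, 0.0009181693411903769], [-0.9127677701302629, -0.2861692105607421, 0.29148272802770026], [-0.277846414917934, -0.08811579592025878, -0.9565756510734486]] [[299.0679 217.9449]]
```

View pics/w1.png

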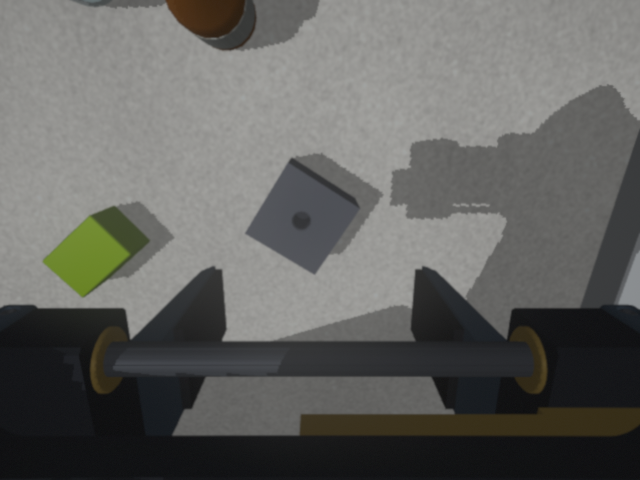

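Emit:
send_rows --pt "8 -21.5 0 0 0 0 0.42" --pt "14 -39 0 0 0 0 0.42" --pt "14 -39 0 0 0 0 0.42" --pt "14 -39 0 0 0 0 0.42" --pt "14 -39 0 0 0 0 0.42" --pt "14 -39 0 0 0 0 0.42" --pt "14 -39 0 0 0 0 0.42" --pt "14 -39 0 0 0 0 0.42" --pt "14 -39 0 0 0 0 0.42" --pt "14 -39 0 0 0 0 0.42" --pt "10 -29 0 0 0 0 0.42" --pt "0 0 0 0 0 0 0.42"

```text
clock: 2.85
ee_pos: [0.5686, 0.2383, 0.2139]
tcp_rot: [[0.954, 0.298, 0.0], [0.298, -0.954, 0.0], [0.0, -0.0, -1.0]]
contact_force: [0.3, -0.3, -0.0]
grip_width: 0.0381
grip_force: 0.0
```

Emit:
send_rows --pt "0 0 20 0 0 0 0.42" --pt "0 0 20 0 0 0 0.42" --pt "0 0 0 0 0 0 0.42"

```text
clock: 3.15
ee_pos: [0.5671, 0.2345, 0.1716]
tcp_rot: [[0.955, 0.296, -0.004], [0.296, -0.955, -0.002], [-0.004, 0.0, -1.0]]
contact_force: [-0.3, 0.1, 0.3]
grip_width: 0.038
grip_force: 0.0
```

Run:
```python
from h import *
import json
np.set_printoptions(precision=4,suppress=True)
w=json.load(open("pics/w1.json"));print("hole",atz("wrist",(301.5,220.3),.05,w))
s=ctrl.read_state();print(s['clock'],s['ee_pos'],s['q'],s['contact_force'])
m=viewer.camera_model("wrist");p,d=viewer.get_image("wrist");cv2.imwrite("pics/w2.png",p[:,:,::-1])
print(proj(m,[.569,.237,.12]))
json.dump({k:np.array(v).tolist() for k,v in m.items()},open("pics/w2.json","w"))
```

```text
hole [ 0.5439 -0.1747  0.05  ]
3.15 [0.5671 0.2345 0.1716] [ 20.2965  17.2543 110.6655  -0.0094  52.3157  93.0943] [-0.3265  0.0863  0.2808]
[[316.5857 258.2003]]
```

View pics/w2.png

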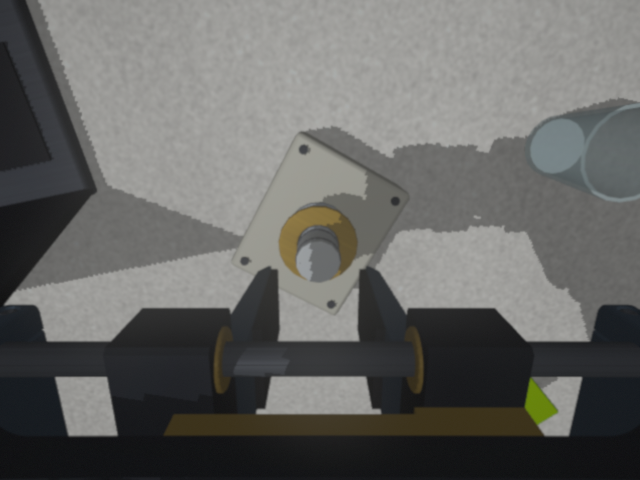

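The wrist view shows the cartridge top at (318,258), the flange around (317.5,243), and the bolts at (304,149), (395,201), (245,261) and (331,304).

Run:
```python
from h import *
import json
np.set_printoptions(precision=4,suppress=True)
w=json.load(open("pics/w2.json"));print("cart",atz("wrist",(318,258),.12,w),atz("wrist",(317.5,243),.086,w))
b=[atz("wrist",u,.05,w) for u in((304,149),(395,201),(331,304),(245,261))];print(np.mean(b,0))
s=ctrl.read_state();c=np.array([.5687,.2366,.1717])
for c in (np.array([.5687,.2366,.1717]),):
  print(s['ee_pos'],np.array(s['tcp_rot']).T@(c-s['ee_pos'])*1e3)
```

```text
cart [0.5694 0.2362 0.12  ] [0.5681 0.2361 0.086 ]
[0.5664 0.235  0.05  ]
[0.5679 0.2349 0.1731] [ 1.3083 -1.3532  1.3713]
```

Emit:
send_rows --pt "1 -1 10 0 0 0 0.42" --pt "0 0 18 0 0 0 0.42" --pt "0 0 18 0 0 0 0.42" --pt "0 0 18 0 0 0 0.42" --pt "0 0 11 0 0 0 0.42" --pt "0 0 3 0 0 0 0.42" --pt "0 0 0 0 0 0 0.42" --pt "0 0 0 0 0 0 0.42"

```text
clock: 4.0
ee_pos: [0.5696, 0.238, 0.0968]
tcp_rot: [[0.955, 0.297, 0.001], [0.297, -0.955, 0.0], [0.001, -0.0, -1.0]]
contact_force: [0.2, -0.5, 0.4]
grip_width: 0.0382
grip_force: 0.0
```

Run:
```python
from h import *
np.set_printoptions(precision=4,suppress=True)
s=ctrl.read_state();print(s['clock'],s['ee_pos'],s['contact_force'],s['wrist_torque'])
m=viewer.camera_model("wrist");p,d=viewer.get_image("wrist");cv2.imwrite("pics/w3.png",p[120:420,120:520,::-1].repeat(2,0).repeat(2,1))
print(proj(m,[[.5686,.2363,.12],[.5686,.2363,.128]]),d[190:300:5,318])
```

```text
4.0 [0.5696 0.238  0.0968] [ 0.2248 -0.4874  0.371 ] [ 0.0253 -0.0515  0.0037]
[[323.5059 326.3275]
 [323.788  336.2298]] [0.2183 0.22   0.2198 0.221  0.2224 0.2229 0.225  0.2243 0.2252 0.2244
 0.2237 0.1927 0.1914 0.191  0.1922 0.1933 0.199  0.1968 0.1853 0.1793
 0.1752 0.1681]
```

View pics/w3.png

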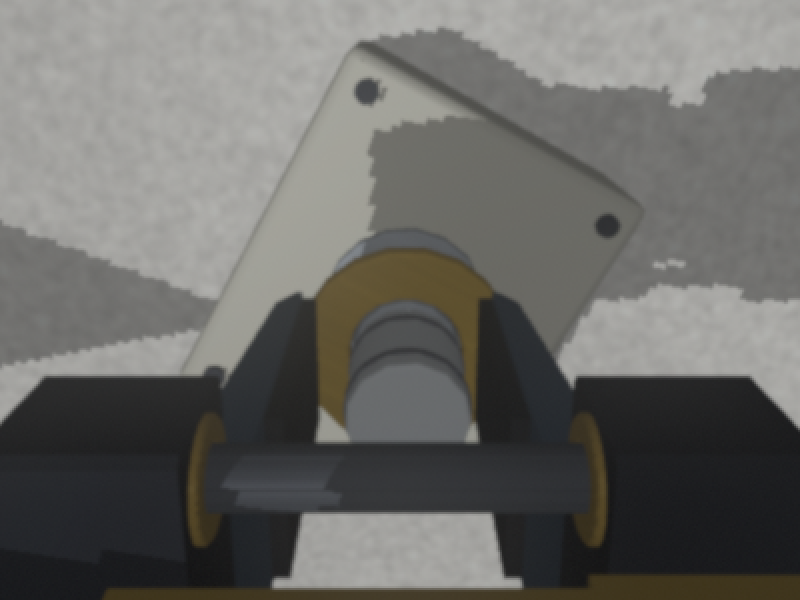

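The cartridge is centred at (324,~330), about 1.5 mm to tool +y of the finger midline. I'll correct for that and creep down.

Emit:
send_rows --pt "-1.5 1.4 0 0 0 0 0.42" --pt "0 0 3 0 0 0 0.42" --pt "0 0 3 0 0 0 0.42" --pt "0 0 0 0 0 0 0.42" --pt "0 0 0 0 0 0 0.42"

```text
clock: 4.55
ee_pos: [0.5679, 0.2361, 0.0898]
tcp_rot: [[0.955, 0.297, -0.0], [0.297, -0.955, -0.0], [-0.0, 0.0, -1.0]]
contact_force: [-0.7, -0.2, -1.5]
grip_width: 0.0383
grip_force: 0.0
```

Emit:
send_rows --pt "0 0 1 0 0 0 0.42" --pt "0 0 1 0 0 0 0.42" --pt "0 0 0 0 0 0 0.42"

```text
clock: 4.85
ee_pos: [0.5679, 0.2361, 0.0878]
tcp_rot: [[0.955, 0.297, -0.0], [0.297, -0.955, -0.0], [-0.0, -0.0, -1.0]]
contact_force: [0.1, 0.4, -1.1]
grip_width: 0.0384
grip_force: 0.0
```

Emit:
send_rows --pt "0 0 1 0 0 0 0.42" --pt "0 0 0 0 0 0 0.42"

```text
clock: 5.05
ee_pos: [0.5679, 0.2361, 0.0868]
tcp_rot: [[0.955, 0.297, -0.0], [0.297, -0.955, -0.0], [-0.0, 0.0, -1.0]]
contact_force: [-0.4, -0.3, 0.1]
grip_width: 0.0384
grip_force: 0.0
```

Emit:
send_rows --pt "0 0 0.5 0 0 0 0.42" --pt "0 0 0 0 0 0 0.42"

```text
clock: 5.25
ee_pos: [0.568, 0.2361, 0.0864]
tcp_rot: [[0.955, 0.297, -0.0], [0.297, -0.955, -0.0], [-0.0, 0.0, -1.0]]
contact_force: [-0.4, -0.3, 0.8]
grip_width: 0.0386
grip_force: 0.0
```

Emit:
send_rows --pt "0 0 0.3 0 0 0 0.42" --pt "0 0 0 0 0 0 0.42"

```text
clock: 5.45
ee_pos: [0.5681, 0.2361, 0.0863]
tcp_rot: [[0.955, 0.297, 0.0], [0.297, -0.955, 0.0], [0.0, -0.0, -1.0]]
contact_force: [-0.2, -1.1, 3.9]
grip_width: 0.0385
grip_force: 1.7
```

Emit:
send_rows --pt "0 0 0.3 0 0 0 0.42" --pt "0 0 0 0 0 0 0.42"

```text
clock: 5.65
ee_pos: [0.5681, 0.2361, 0.0863]
tcp_rot: [[0.955, 0.297, -0.0], [0.297, -0.955, -0.0], [-0.0, -0.0, -1.0]]
contact_force: [-3.1, -0.5, 8.3]
grip_width: 0.0385
grip_force: 4.1
```

Emit:
send_rows --pt "0 0 0.3 0 0 0 0.42" --pt "0 0 0 0 0 0 0.42"

```text
clock: 5.85
ee_pos: [0.5681, 0.2361, 0.0861]
tcp_rot: [[0.955, 0.297, 0.0], [0.297, -0.955, -0.0], [0.0, 0.0, -1.0]]
contact_force: [-4.3, -1.5, 11.1]
grip_width: 0.0384
grip_force: 5.4
```

Emit:
send_rows --pt "0 0 0.3 0 0 0 0.42" --pt "0 0 0.3 0 0 0 0.42" --pt "0 0 0 0 0 0 0.42"

```text
clock: 6.15
ee_pos: [0.5681, 0.2361, 0.0855]
tcp_rot: [[0.955, 0.297, -0.0], [0.297, -0.955, -0.0], [-0.0, 0.0, -1.0]]
contact_force: [-4.1, -2.0, 11.0]
grip_width: 0.0383
grip_force: 5.6
```

Emit:
send_rows --pt "0 0 0.3 0 0 0 0.42" --pt "0 0 0.3 0 0 0 0.42" --pt "0 0 0 0 0 0 0.42"

```text
clock: 6.45
ee_pos: [0.5681, 0.2361, 0.0849]
tcp_rot: [[0.955, 0.297, 0.0], [0.297, -0.955, 0.0], [0.0, 0.0, -1.0]]
contact_force: [-4.8, -1.8, 11.6]
grip_width: 0.0384
grip_force: 5.8
```

```bash
cat > look.py <<'E'
from h import *
np.set_printoptions(precision=4,suppress=True)
s=ctrl.read_state();m=viewer.camera_model("side");p,d=viewer.get_image("side")
cv2.imwrite("pics/last_side.png",p[120:195,225:325,::-1])
R=np.array(m['R']);a=proj(m,[[.5686,.2363,.12],[.5686,.2363,.128]]).round().astype(int)
mw=viewer.camera_model("wrist");pw,dw=viewer.get_image("wrist");cv2.imwrite("pics/last_w.png",pw[:,:,::-1])
Rw=np.array(mw['R']);K=np.array(mw['K'])
# world height map of the wrist view, near the cartridge
v,u=np.mgrid[280:480:1,295:355:1];z=dw[280:480,295:355]
q=cv2.undistortPoints(np.stack([u,v],-1).reshape(-1,1,2).astype(float),K,np.array(mw['dist']))[:,0]
X=(np.c_[q,np.ones(len(q))]*z.reshape(-1,1)-mw['t'])@Rw
ok=(z.ravel()>0)&(np.hypot(X[:,0]-.5686,X[:,1]-.2363)<.012)&(X[:,2]<.135)&(X[:,2]>.1)
Z=X[ok,2];print(s['clock'],s['ee_pos'],s['contact_force'],"top",len(Z),np.percentile(Z,[50,75,90]) if len(Z) else 0)
E
python3 look.py
```

```text
6.45 [0.5681 0.2361 0.0849] [-4.7622 -1.8134 11.6341] top 2128 [0.1197 0.1202 0.1206]
```

Emit:
send_rows --pt "0 0 0.3 0 0 0 0.42" --pt "0 0 0.3 0 0 0 0.42" --pt "0 0 0 0 0 0 0.42"

```text
clock: 6.85
ee_pos: [0.5681, 0.2361, 0.0844]
tcp_rot: [[0.955, 0.297, 0.0], [0.297, -0.955, -0.0], [0.0, 0.0, -1.0]]
contact_force: [-4.4, -1.9, 12.5]
grip_width: 0.0386
grip_force: 5.9
```

```bash
python3 look.py
```

```text
6.85 [0.5681 0.2361 0.0844] [-4.4394 -1.8974 12.4677] top 2079 [0.1197 0.1202 0.1206]
```

Emit:
send_rows --pt "0 0 0.3 0 0 0 0.42" --pt "0 0 0.3 0 0 0 0.42" --pt "0 0 0 0 0 0 0.42"

```text
clock: 7.25
ee_pos: [0.5681, 0.2361, 0.0838]
tcp_rot: [[0.955, 0.297, 0.0], [0.297, -0.955, 0.0], [0.0, 0.0, -1.0]]
contact_force: [-4.6, -2.2, 12.2]
grip_width: 0.038
grip_force: 6.0
```

```bash
python3 look.py
```

```text
7.25 [0.5681 0.2361 0.0838] [-4.6109 -2.2278 12.23  ] top 2061 [0.1197 0.1203 0.1206]
```

Emit:
send_rows --pt "0 0 0.3 0 0 0 0.42" --pt "0 0 0.3 0 0 0 0.42" --pt "0 0 0 0 0 0 0.42"

```text
clock: 7.65
ee_pos: [0.5681, 0.2361, 0.0832]
tcp_rot: [[0.955, 0.297, 0.0], [0.297, -0.955, 0.0], [0.0, -0.0, -1.0]]
contact_force: [-3.9, -0.5, 12.9]
grip_width: 0.0381
grip_force: 6.2
```

```bash
python3 look.py
```

```text
7.65 [0.5681 0.2361 0.0832] [-3.893  -0.4759 12.9163] top 2003 [0.1199 0.1205 0.1208]
```

Emit:
send_rows --pt "0 0 0.3 0 0 0 0.42" --pt "0 0 0.3 0 0 0 0.42" --pt "0 0 0 0 0 0 0.42"

```text
clock: 8.05
ee_pos: [0.5681, 0.2361, 0.0826]
tcp_rot: [[0.955, 0.297, 0.0], [0.297, -0.955, 0.0], [0.0, -0.0, -1.0]]
contact_force: [-4.3, -1.3, 12.3]
grip_width: 0.0382
grip_force: 5.8
```

```bash
python3 look.py
```

```text
8.05 [0.5681 0.2361 0.0826] [-4.313  -1.2843 12.3283] top 2013 [0.1226 0.1234 0.1239]
```

```bash
python3 look.py;python3 look.py
```

```text
8.15 [0.5681 0.2361 0.0826] [-4.1053 -1.8364 12.0282] top 2027 [0.1225 0.1234 0.1238]
8.25 [0.5681 0.2361 0.0826] [-3.8275 -1.9832 11.6685] top 2015 [0.1226 0.1234 0.1239]
```

Run:
```python
from h import *
a=cv2.imread("pics/last_side.png");b=cv2.imread("pics/last_w.png")[240:390,220:420]
cv2.imwrite("pics/m2.png",np.hstack([cv2.resize(a,(400,300),interpolation=2),cv2.resize(b,(400,300),interpolation=2)]))
```

```text
(no output)
```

View pics/m2.png

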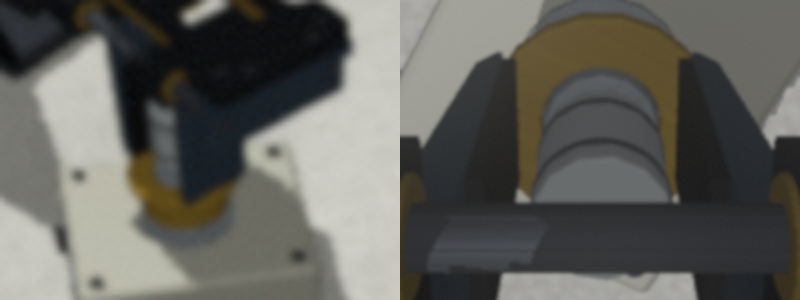

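The view shows both fingertips on the brass flange. The near rim of the cartridge top is at about (320.5, 310), partly hidden by the gripper bar. I'll check that row against the possible heights.

Run:
```python
from h import *
m=viewer.camera_model("wrist")
for z in(.12,.123,.126,.128):print(z,proj(m,[.5686+.014*.955,.2363+.014*.297,z]))
p,d=viewer.get_image("wrist")
for v in range(270,350,6):
    c,r=ray("wrist",(321,v));f=np.array(m['R'])[2]
    X=c+r*d[v,321]/(f@r);print(v,d[v,321],X.round(4))
```

```text
0.12 [[320.69221324 308.0032147 ]]
0.123 [[320.75235983 311.70434644]]
0.126 [[320.81495282 315.55591978]]
0.128 [[320.85811543 318.21181273]]
270 0.18220887 [0.5831 0.2404 0.0831]
276 0.18379831 [0.5799 0.2394 0.0824]
282 0.18305193 [0.5776 0.2386 0.084 ]
288 0.171323 [0.5796 0.2394 0.0956]
294 0.16575818 [0.5794 0.2394 0.1015]
300 0.16004379 [0.5794 0.2394 0.1074]
306 0.15337054 [0.58   0.2397 0.1142]
312 0.15002885 [0.5793 0.2395 0.1179]
318 0.14581534 [0.5792 0.2395 0.1224]
324 0.14548798 [0.5772 0.2389 0.1233]
330 0.14700632 [0.5744 0.238  0.1226]
336 0.14669834 [0.5725 0.2374 0.1236]
342 0.09037872 [0.5996 0.2464 0.1737]
348 0.08833137 [0.5994 0.2463 0.1759]
```

Emit:
send_rows --pt "0 0 0.3 0 0 0 0.42" --pt "0 0 0 0 0 0 0.42"

```text
clock: 8.6
ee_pos: [0.5681, 0.2361, 0.0823]
tcp_rot: [[0.955, 0.297, -0.0], [0.297, -0.955, -0.0], [-0.0, 0.0, -1.0]]
contact_force: [-5.8, -2.0, 12.3]
grip_width: 0.0383
grip_force: 6.5
```

```bash
python3 look.py
```

```text
8.6 [0.5681 0.2361 0.0823] [-5.8056 -1.9738 12.2542] top 1866 [0.1256 0.1277 0.1282]
```

Emit:
send_rows --pt "0 0 -3 0 0 0 0.42" --pt "0 0 -4 0 0 0 0.42" --pt "0 0 -4 0 0 0 0.42" --pt "0 0 0 0 0 0 0.42"

```text
clock: 9.1
ee_pos: [0.5683, 0.2362, 0.0932]
tcp_rot: [[0.955, 0.297, 0.001], [0.297, -0.955, 0.0], [0.001, -0.0, -1.0]]
contact_force: [0.1, 0.1, -0.3]
grip_width: 0.0383
grip_force: 0.0
```

```bash
python3 look.py
python3 - <<'E'
from h import *
m=viewer.camera_model("wrist");p,d=viewer.get_image("wrist");f=np.array(m['R'])[2]
for v in range(220,290,6):
    c,r=ray("wrist",(321,v));print(v,(c+r*d[v,321]/(f@r)).round(4))
E
```

```text
9.1 [0.5683 0.2362 0.0932] [ 0.066   0.0912 -0.2866] top 2207 [0.1275 0.128  0.1284]
220 [0.5961 0.2441 0.0506]
226 [0.5925 0.2429 0.0496]
232 [0.5891 0.2419 0.0496]
238 [0.5868 0.2412 0.054 ]
244 [0.592  0.2431 0.0824]
250 [0.5894 0.2423 0.0837]
256 [0.5863 0.2413 0.0832]
262 [0.5831 0.2403 0.0827]
268 [0.5795 0.2391 0.0812]
274 [0.5772 0.2384 0.0833]
280 [0.5731 0.2371 0.0809]
286 [0.5791 0.2392 0.1026]
```

Emit:
send_rows --pt "0 0 0 0 0 0 0.35" --pt "0 0 0 0 0 0 0.3" --pt "0 0 0 0 0 0 0.25" --pt "0 0 0 0 0 0 0.2" --pt "0 0 0 0 0 0 0.2" --pt "0 0 0 0 0 0 0.2" --grip_force 40

```text
clock: 9.85
ee_pos: [0.5681, 0.2356, 0.0926]
tcp_rot: [[0.955, 0.297, 0.0], [0.297, -0.955, -0.001], [-0.0, 0.001, -1.0]]
contact_force: [1.6, -5.5, 1.9]
grip_width: 0.0275
grip_force: 40.0
```

Emit:
send_rows --pt "-0.2 0.4 0 0 0 0 0.2" --pt "0 0 -1 0 0 0 0.2" --pt "0 0 -2 0 0 0 0.2" --pt "0 0 -4 0 0 0 0.2" --pt "0 0 -5 0 0 0 0.2" --pt "0 0 -5 0 0 0 0.2" --pt "0 0 -5 0 0 0 0.2"

```text
clock: 10.55
ee_pos: [0.5678, 0.2357, 0.115]
tcp_rot: [[0.955, 0.297, -0.0], [0.297, -0.955, 0.0], [-0.0, -0.0, -1.0]]
contact_force: [0.1, -0.5, -1.1]
grip_width: 0.0274
grip_force: 40.0
```

Emit:
send_rows --pt "0 0 -6 0 0 0 0.2" --pt "0 0 -10 0 0 0 0.2" --pt "0 0 -15 0 0 0 0.2" --pt "0 0 -20 0 0 0 0.2" --pt "0 0 -20 0 0 0 0.2" --pt "0 0 -10 0 0 0 0.2" --pt "0 0 0 0 0 0 0.2" --pt "0 0 0 0 0 0 0.2" --pt "0 0 0 0 0 0 0.2"

```text
clock: 11.45
ee_pos: [0.5674, 0.2354, 0.1947]
tcp_rot: [[0.955, 0.297, -0.001], [0.297, -0.955, -0.0], [-0.001, 0.0, -1.0]]
contact_force: [0.3, -0.0, -1.2]
grip_width: 0.0273
grip_force: 40.0
```

Run:
```python
from h import *
s=ctrl.read_state();print(s['clock'],s['ee_pos'],s['tcp_rot'],s['contact_force'],s['grip_width'])
p,d=viewer.get_image("wrist");q,e=viewer.get_image("side")
a=cv2.resize(p[150:450,120:520],(400,300)); b=cv2.resize(q[60:210,200:400],(400,300))
cv2.imwrite("pics/m3.png",np.hstack([a,b])[:,:,::-1])
```

```text
11.45 [0.56735756 0.2354375  0.19469651] [[ 9.54811095e-01  2.97210224e-01 -1.36213788e-03]
 [ 2.97209831e-01 -9.54812065e-01 -4.87245692e-04]
 [-1.44540008e-03  6.03868242e-05 -9.99998954e-01]] [ 0.25563135 -0.0068399  -1.2119037 ] 0.02731481666591859
```

View pics/m3.png

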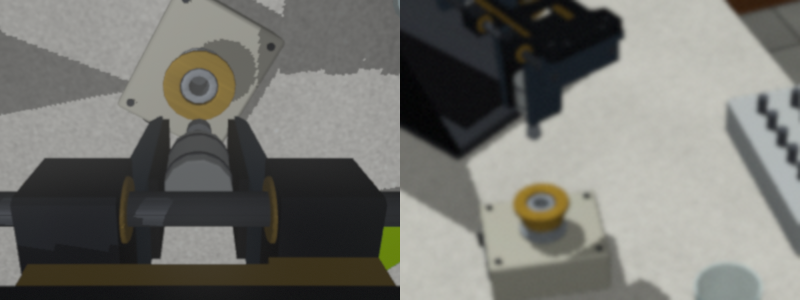

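The cartridge is out and held, the load is 1.2 N, and the brass sleeve is up. The bore centre in the wrist view is at about (319,236), which lets me cancel the wrist camera's bias.

Run:
```python
from h import *
import json
np.set_printoptions(precision=4,suppress=True)
p,d=viewer.get_image("wrist");m=viewer.camera_model("wrist");g=cv2.cvtColor(p,cv2.COLOR_RGB2HSV)
k=((g[...,0]>10)&(g[...,0]<30)&(g[...,1]>110)).astype(np.uint8);k[300:]=0
n,l,st,c=cv2.connectedComponentsWithStats(k);i=1+np.argmax(st[1:,4])
co=max(cv2.findContours((l==i).astype(np.uint8),0,1)[0],key=len);el=cv2.fitEllipse(co);print(el)
print("bore",atz("wrist",(319,236),.084,m),"flange",atz("wrist",el[0],.086,m),atz("wrist",el[0],.083,m))
X=d[l==i];print(np.median(X))
w=json.load(open("pics/w1.json"));print("hole",atz("wrist",(301.5,220.3),.05,w),ctrl.read_state()['ee_pos'])
```

```text
((318.9021301269531, 235.1005096435547), (66.81629180908203, 70.03152465820312), 88.31925964355469)
bore [0.5669 0.2354 0.084 ] flange [0.5681 0.2359 0.086 ] [0.5672 0.2356 0.083 ]
0.29098076
hole [ 0.5439 -0.1747  0.05  ] [0.5676 0.2355 0.1948]
```

Emit:
send_rows --pt "-6 16 0 0 0 0 0.2" --pt "-12 32 0 0 0 0 0.2" --pt "-14 37 0 0 0 0 0.2" --pt "-14 37 0 0 0 0 0.2" --pt "-14 37 0 0 0 0 0.2" --pt "-14 37 0 0 0 0 0.2" --pt "-14 37 0 0 0 0 0.2" --pt "-14 37 0 0 0 0 0.2" --pt "-14 37 0 0 0 0 0.2" --pt "-14 37 0 0 0 0 0.2" --pt "-10 27 0 0 0 0 0.2" --pt "-5 14 0 0 0 0 0.2"

```text
clock: 12.8
ee_pos: [0.5431, -0.1776, 0.1955]
tcp_rot: [[0.955, 0.295, -0.0], [0.295, -0.955, -0.0], [-0.0, 0.0, -1.0]]
contact_force: [-0.4, 0.2, -0.8]
grip_width: 0.0273
grip_force: 40.0
```

Emit:
send_rows --pt "0 0 10 0 0 0 0.2" --pt "0 0 20 0 0 0 0.2" --pt "0 0 20 0 0 0 0.2" --pt "0 0 0 0 0 0 0.2" --pt "0 0 0 0 0 0 0.2" --pt "0 0 0 0 0 0 0.2"

```text
clock: 13.4
ee_pos: [0.5444, -0.1748, 0.1464]
tcp_rot: [[0.955, 0.298, 0.001], [0.298, -0.955, -0.0], [0.001, 0.001, -1.0]]
contact_force: [-0.3, -0.6, -0.9]
grip_width: 0.0272
grip_force: 40.0
```

Run:
```python
from h import *
import json
s=ctrl.read_state();print(s['clock'],s['ee_pos'],s['tcp_rot'],s['contact_force'],s['grip_width'])
m=viewer.camera_model("wrist");p,d=viewer.get_image("wrist");q,e=viewer.get_image("scene")
json.dump({k:np.array(v).tolist() for k,v in m.items()},open("pics/w4.json","w"))
print(proj(m,[.5437,-.175,.05]))
a=cv2.resize(p[170:320,220:420],(400,300),interpolation=2); b=cv2.resize(q[140:260,170:330],(400,300),interpolation=2)
cv2.imwrite("pics/m4.png",np.hstack([a,b])[:,:,::-1])
```

```text
13.4 [ 0.54440135 -0.17475412  0.14643331] [[ 9.54653966e-01  2.97716359e-01  8.80245874e-04]
 [ 2.97716682e-01 -9.54654236e-01 -2.59041745e-04]
 [ 7.63209487e-04  5.09359110e-04 -9.99999579e-01]] [-0.3154568  -0.58606601 -0.88466257] 0.027187784220610536
[[319.22165159 241.9710905 ]]
```

View pics/m4.png

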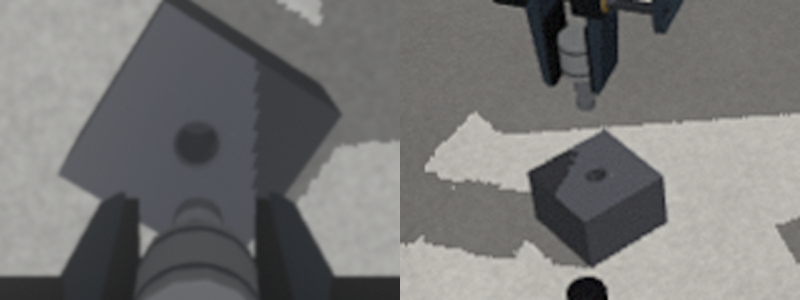

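The hole appears at (318.5,242), within 1 px of the prediction. I'll correct by −0.8 mm in tool x and descend.

Emit:
send_rows --pt "-0.8 -0.2 10 0 0 0 0.2" --pt "0 0 20 0 0 0 0.2" --pt "0 0 18 0 0 0 0.2" --pt "0 0 10 0 0 0 0.2" --pt "0 0 3 0 0 0 0.2" --pt "0 0 0 0 0 0 0.2" --pt "0 0 0 0 0 0 0.2" --pt "0 0 0 0 0 0 0.2"

```text
clock: 14.3
ee_pos: [0.5436, -0.1753, 0.0854]
tcp_rot: [[0.955, 0.297, 0.001], [0.297, -0.955, -0.0], [0.001, 0.001, -1.0]]
contact_force: [0.2, -0.4, 0.0]
grip_width: 0.0273
grip_force: 40.0
```

Emit:
send_rows --pt "0 -0.3 2 0 0 0 0.2" --pt "0 0 2 0 0 0 0.2" --pt "0 0 0.5 0 0 0 0.2" --pt "0 0 0 0 0 0 0.2"

```text
clock: 14.7
ee_pos: [0.5429, -0.1748, 0.08]
tcp_rot: [[0.955, 0.297, -0.0], [0.297, -0.955, 0.0], [-0.0, -0.0, -1.0]]
contact_force: [-0.0, -0.3, -0.7]
grip_width: 0.027
grip_force: 40.0
```

Emit:
send_rows --pt "0 0 0.4 0 0 0 0.2" --pt "0 0 0.4 0 0 0 0.2" --pt "0 0 0 0 0 0 0.2"

```text
clock: 15.0
ee_pos: [0.5431, -0.1749, 0.0794]
tcp_rot: [[0.955, 0.297, 0.0], [0.297, -0.955, -0.0], [0.0, 0.0, -1.0]]
contact_force: [1.2, -0.3, 0.6]
grip_width: 0.0274
grip_force: 40.0
```

Emit:
send_rows --pt "0 0 0.4 0 0 0 0.2" --pt "0 0 0.4 0 0 0 0.2" --pt "0 0 0 0 0 0 0.2"

```text
clock: 15.3
ee_pos: [0.5433, -0.1749, 0.0788]
tcp_rot: [[0.955, 0.297, 0.001], [0.297, -0.955, -0.0], [0.001, 0.0, -1.0]]
contact_force: [0.8, 0.2, 3.2]
grip_width: 0.0274
grip_force: 40.0
```

Emit:
send_rows --pt "0.4 0 0 0 0 0 0.2" --pt "0 0 0.3 0 0 0 0.2" --pt "0 0 0 0 0 0 0.2"

```text
clock: 15.6
ee_pos: [0.5436, -0.1748, 0.0784]
tcp_rot: [[0.955, 0.297, 0.0], [0.297, -0.955, -0.0], [0.0, 0.0, -1.0]]
contact_force: [1.9, -0.2, 4.5]
grip_width: 0.0273
grip_force: 40.0
```

Emit:
send_rows --pt "0 0 0.3 0 0 0 0.2" --pt "0 0 0.3 0 0 0 0.2" --pt "0 0 0 0 0 0 0.2"

```text
clock: 15.9
ee_pos: [0.5438, -0.1748, 0.0777]
tcp_rot: [[0.955, 0.297, 0.001], [0.297, -0.955, -0.0], [0.001, 0.0, -1.0]]
contact_force: [4.1, -0.4, 1.1]
grip_width: 0.0273
grip_force: 40.0
```

Emit:
send_rows --pt "0.4 0 0 0 0 0 0.2" --pt "0 0 0.4 0 0 0 0.2" --pt "0 0 0.4 0 0 0 0.2" --pt "0 0 0 0 0 0 0.2"

```text
clock: 16.3
ee_pos: [0.5439, -0.1746, 0.0768]
tcp_rot: [[0.955, 0.297, 0.0], [0.297, -0.955, -0.0], [0.0, 0.0, -1.0]]
contact_force: [4.2, 0.3, 0.6]
grip_width: 0.0273
grip_force: 40.0
```

Emit:
send_rows --pt "0 0 0.5 0 0 0 0.2" --pt "0 0 0.5 0 0 0 0.2" --pt "0 0 0 0 0 0 0.2"

```text
clock: 16.6
ee_pos: [0.5439, -0.1746, 0.0758]
tcp_rot: [[0.955, 0.297, 0.0], [0.297, -0.955, -0.0], [0.0, 0.0, -1.0]]
contact_force: [4.8, -1.0, 1.5]
grip_width: 0.027
grip_force: 40.0
```

Emit:
send_rows --pt "0.5 0.1 0 0 0 0 0.2" --pt "0 0 1 0 0 0 0.2" --pt "0 0 1 0 0 0 0.2" --pt "0 0 1 0 0 0 0.2" --pt "0 0 0 0 0 0 0.2"

```text
clock: 17.1
ee_pos: [0.5441, -0.1745, 0.0726]
tcp_rot: [[0.955, 0.297, -0.0], [0.297, -0.955, 0.0], [-0.0, -0.0, -1.0]]
contact_force: [3.4, -0.7, -0.4]
grip_width: 0.0273
grip_force: 40.0
```

Emit:
send_rows --pt "0.4 0.1 0 0 0 0 0.2" --pt "0 0 1.5 0 0 0 0.2" --pt "0 0 1.5 0 0 0 0.2" --pt "0 0 1.5 0 0 0 0.2" --pt "0 0 1.5 0 0 0 0.2" --pt "0 0 0 0 0 0 0.2"

```text
clock: 17.7
ee_pos: [0.5444, -0.1744, 0.0665]
tcp_rot: [[0.955, 0.297, -0.001], [0.297, -0.955, 0.0], [-0.0, -0.0, -1.0]]
contact_force: [2.0, -0.4, -2.7]
grip_width: 0.0272
grip_force: 40.0
```

Emit:
send_rows --pt "0 0 1.5 0 0 0 0.2" --pt "0 0 1.5 0 0 0 0.2" --pt "0 0 1.5 0 0 0 0.2" --pt "0 0 1.5 0 0 0 0.2" --pt "0 0 0 0 0 0 0.2"

```text
clock: 18.2
ee_pos: [0.5445, -0.1745, 0.0606]
tcp_rot: [[0.955, 0.297, -0.0], [0.297, -0.955, 0.0], [-0.0, -0.0, -1.0]]
contact_force: [-0.6, -1.0, -2.2]
grip_width: 0.0268
grip_force: 40.0
```

Emit:
send_rows --pt "0 0 2 0 0 0 0.2" --pt "0 0 2 0 0 0 0.2" --pt "0 0 2 0 0 0 0.2" --pt "0 0 2 0 0 0 0.2" --pt "0 0 1 0 0 0 0.2" --pt "0 0 0.5 0 0 0 0.2" --pt "0 0 0 0 0 0 0.2"

```text
clock: 18.9
ee_pos: [0.5446, -0.1745, 0.0513]
tcp_rot: [[0.955, 0.297, -0.0], [0.297, -0.955, 0.0], [-0.0, -0.0, -1.0]]
contact_force: [0.7, -0.2, -1.6]
grip_width: 0.0273
grip_force: 40.0
```

Emit:
send_rows --pt "0 0 0.5 0 0 0 0.2" --pt "0 0 0.5 0 0 0 0.2" --pt "0 0 0 0 0 0 0.2"

```text
clock: 19.2
ee_pos: [0.5447, -0.1745, 0.0503]
tcp_rot: [[0.955, 0.297, -0.0], [0.297, -0.955, 0.0], [-0.0, -0.0, -1.0]]
contact_force: [0.2, 0.6, -1.1]
grip_width: 0.0273
grip_force: 40.0
```

Emit:
send_rows --pt "0 0 0.5 0 0 0 0.2" --pt "0 0 0.5 0 0 0 0.2" --pt "0 0 0 0 0 0 0.2"

```text
clock: 19.5
ee_pos: [0.5447, -0.1745, 0.0502]
tcp_rot: [[0.955, 0.297, -0.0], [0.297, -0.955, 0.0], [-0.0, -0.0, -1.0]]
contact_force: [-6.4, 2.2, 17.0]
grip_width: 0.0279
grip_force: 49.4
```

The fingertips have touched the stand top at z = 0.050, because the grip is about 3.5 mm too low on the barrel. I'll back off, open, and let the cartridge drop home, then check it.

Emit:
send_rows --pt "0 0 -1.5 0 0 0 0.2" --pt "0 0 0 0 0 0 0.2" --pt "0 0 0 0 0 0 0.34" --pt "0 0 0 0 0 0 0.4" --pt "0 0 0 0 0 0 0.4" --pt "0 0 0 0 0 0 0.4" --grip_force 10

```text
clock: 20.1
ee_pos: [0.5447, -0.1745, 0.0508]
tcp_rot: [[0.955, 0.297, -0.0], [0.297, -0.955, 0.0], [-0.0, -0.0, -1.0]]
contact_force: [-0.2, 0.4, 1.0]
grip_width: 0.0368
grip_force: 0.0
```

Emit:
send_rows --pt "0 0 -5 0 0 0 0.45" --pt "0 0 -10 0 0 0 0.6" --pt "0 0 -20 0 0 0 0.6" --pt "0 0 -20 0 0 0 0.6" --pt "0 0 -20 0 0 0 0.6" --pt "0 0 -20 0 0 0 0.6" --pt "0 0 0 0 0 0 0.6" --pt "0 0 0 0 0 0 0.6"

```text
clock: 20.9
ee_pos: [0.5448, -0.1746, 0.1464]
tcp_rot: [[0.955, 0.297, 0.001], [0.297, -0.955, -0.0], [0.001, 0.001, -1.0]]
contact_force: [-0.6, 0.4, -0.9]
grip_width: 0.0542
grip_force: 0.0
```

Run:
```python
from h import *
np.set_printoptions(precision=4,suppress=True)
s=ctrl.read_state();print(s['clock'],s['ee_pos'],s['contact_force'],s['grip_width'])
m=viewer.camera_model("wrist");p,d=viewer.get_image("wrist");f=np.array(m['R'])[2]
u0,v0=proj(m,[.5445,-.1745,.082])[0].round().astype(int);print(u0,v0)
for dv in range(-40,30,5):
    c,r=ray("wrist",(u0,v0+dv),m);print(v0+dv,(c+r*d[v0+dv,u0]/(f@r)))
q,e=viewer.get_image("scene")
a=cv2.resize(p[150:300,220:420],(400,300),interpolation=2); b=cv2.resize(q[140:260,170:330],(400,300),interpolation=2)
cv2.imwrite("pics/m5.png",np.hstack([a,b])[:,:,::-1])
```

```text
20.9 [ 0.5448 -0.1746  0.1464] [-0.6337  0.3667 -0.8745] 0.054200218363239336
319 256
216 [ 0.5624 -0.1689  0.0492]
221 [ 0.5593 -0.1699  0.0511]
226 [ 0.5563 -0.1708  0.0528]
231 [ 0.5559 -0.1709  0.0646]
236 [ 0.5565 -0.1706  0.079 ]
241 [ 0.5545 -0.1713  0.083 ]
246 [ 0.5508 -0.1724  0.0814]
251 [ 0.5478 -0.1734  0.0821]
256 [ 0.5444 -0.1744  0.0817]
261 [ 0.541  -0.1755  0.0813]
266 [ 0.5381 -0.1764  0.0823]
271 [ 0.5348 -0.1774  0.0825]
276 [ 0.5311 -0.1786  0.0817]
281 [ 0.5149 -0.1838  0.0499]
```

View pics/m5.png

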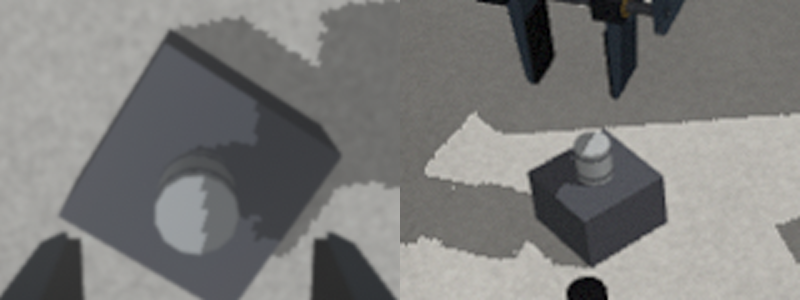

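The cartridge top is level at 0.082 m, so its shoulder is on the stand top at 0.050 m, and the gripper is clear of everything.

```bash
python3 -c "
from bench import ctrl;print(ctrl.close_job())"
```

```text
the job is handed in; nothing more can be done
None
```

I took the cartridge off the coupling, parked it fully home in the stand and handed the job in at about 21 s; no verdict came back, and after release the cartridge top read level at 0.082 m and the sleeve had looked fully up in the pictures.

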